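# Timed function check of the vortex mixer

## Robot

A 6-joint arm with a two-finger parallel gripper is mounted at the origin on the work surface. World frame = base frame: x ahead of the robot, y to its left, z up, the work surface at z = 0. Lengths are in mm, angles in rad, forces in N, time in s.
With the tool pointing down it reaches from about 275 to 825 mm from the base axis. Payload 4.9 kg.
Tool frame: the origin (TCP) lies at the very end of the fingers, on their centre line; the grasp point (between the pads) lies 19 mm behind it; z points along the fingers, y is the direction in which the jaws open and shut (so a half turn about z gives the same grasp; the last joint's range is limited). The gripper opens to 85 mm and grips with 20 to 120 N. Pads are 22 mm wide; open, the fingers measure 114 mm over their backs; the gripper's body (76 mm by 85 mm) begins 54 mm behind the grasp point. The pads swing forward as they close: fully open they stand 13 mm farther back than shut.
Start: joints at [-1.342, 0.326, -0.193, 1.052, 0, 1.437], TCP at [195.204, -514.212, 231.281] pointing down, gripper open.
Joint ranges: [-2.65, 2.65], [-0.97, 1.79], [-1.3, 1.35], [-1.93, 2.1], [-1.47, 1.37], [-3.14, 3.14]. Speed limits (rad/s): [2.57, 2.57, 3.14, 3.14, 3.14, 3.14].

## Interface

Orientations are given as a unit quaternion [w, x, y, z].
In Python, from station import robot, vision, hand_in gives the robot as it stands.
- The arm moves only by the tool step_arm, never from a script. Its argument "motion" is a list of rows, each an object with "rotation": the turn, a rotation vector about the tool's x, y, z in degrees, a list of three; "dp": the shift along the tool's x, y, z in m, a list of three; "jaw": the opening in per cent of the stroke, from 0 (shut) to 100 (fully open). In form: [{"rotation": [ax, ay, az], "dp": [tx, ty, tz], "jaw": jaw}, ...]. A call has 1 to 10 rows; each row shifts and turns the commanded pose from where the row before left it, along the tool's axes as they then stand; what a row does not reach is not made up. A row lasts 1/10 s, in which the tool goes at most 50 mm and 8.59 degrees, less where a joint would pass 70% of its speed; a pose out of reach is approached as far as the arm can. A call is refused whole if a number of a shift passes 0.05 or a number of a turn 8.59, either way. A call with a gripper value outside its range is refused whole. The fingers move at their own pace and stop on an object; "grip_force" is the grip in N (left out, the last holds). Time passes only in rows, so rows that do not move let the fingers close. It gives the time, the measured TCP pose, the force and the opening at its end, in the units of the state.
- robot.read_state(): the state, without advancing time (a new reading comes with each control period).
- vision.read_camera(name): name is "scene" or "top" or "wrist"; returns (picture, depth): 420x560x3 uint8, red, green, blue; 420x560 float32, mm along the optical axis (not along the pixel's ray), 0 where there is no reading.
- vision.camera_params(name): a dict with "K" (3x3 intrinsics, pixels), "D" ([k1, k2, p1, p2, k3] as OpenCV has them; the pictures are not rectified), "cam_to_world" (4x4, takes a point from camera to world coordinates). Camera axes: x right, y down, z forward; pixel columns grow to the right and rows downward; lengths in mm; the calibration is good to about 2 mm. A picture is of the moment at which its call begins: read the wrist's pose just before it. camera_params takes no time and is no camera call; for the wrist camera it gives the pose at the moment of the call.
- hand_in(): hands the job in, once; it reports no verdict.
The state is a dict: "clock": time; "joints": joint angles; "dq": joint speeds; "joint_efforts": joint torques, N m; "tcp_pos": TCP position; "tool_rot": TCP orientation; "ft_force": force on the tool from outside, world axes, zero at the start; "wrist_torque": the same for the moment, N m; "gripper_width": opening from 0.0 (shut) to 1.0 (fully open).
Only numpy, scipy, OpenCV 4.12 (cv2) and the standard library are available. Lean on these libraries where they do the work, as an engineer would, in place of code of your own. Each camera call takes 0.05 s, during which the arm holds its last target. There are 200 camera calls.

## Task

Give the touch vortex mixer its timed check, by light touches alone: tip the bench timer's rocker down at its round-disc end to start the timing, then press the mixer's rubber cup down and keep it down for at least a second while the timer runs, let it spring back, and tip the rocker down at its bar end to stop the timing. Press gently, do not press the cup while the timer is stopped, do not press the tally counter, do not pick up or shove the timer, and leave everything else standing where it is.

Things in the scene. Friction and masses are not known exactly. Their poses are not given: they have to be found in the camera images.
- timer: Loose white bench timer, 0.4 to 0.8 kg, a box 90 mm (its x) x 140 mm (its y) x 45 mm high with a black display strip along one long side; it may be turned any way round. A black rocker key lies lengthwise on top. Origin: centre of the underside, z up.
- timer_rocker (a joint): Tilt of the timer's rocker key (94 x 36 x 8 mm, pivoted at its middle 62 mm above the table and 10 mm to the timer's +x), rad. +0.22: the round-disc (START) end fully down, the timer runs; -0.22: the bar (STOP) end fully down, the timer is stopped. It starts near -0.2 and stays where it is left. About 2 N on the high end tips it; the end goes down about 14 mm from fully up to fully down.
- start_pad (a point): Centre of the top of the steel round disc (25 mm diameter, 3 mm thick) at the rocker's START end, 33 mm from the pivot towards the timer's +y; moves with the rocker. 69 mm above the table when the rocker is level.
- stop_pad (a point): Centre of the top of the narrow steel bar (26 x 7 mm, 3 mm thick, lying across the rocker) at the STOP end, 33 mm from the pivot towards the timer's -y; moves with the rocker. 69 mm above the table when the rocker is level.
- mixer: Fixed vortex mixer: grey box 130 x 115 x 78 mm with a white cone up to 108 mm and a black rubber cup on top, 144 mm tall in all. Origin: centre of the underside.
- mixer_cup (a joint): How far the mixer's cup is pushed down, m: 0 at rest, 0.012 at the stop. The mixer runs from 0.004 on. It springs back; about 2 N starts it moving, 3.2 N holds it at 0.004, 6 N at the stop.
- cup_top (a point): Centre of the flat top of the mixer's rubber cup, 68 mm diameter; 144 mm above the table at rest, moves with the cup.
- counter_plunger (a joint): How far the tally counter's plunger is pushed down, m: 0 at rest, 0.008 at the stop. Springs back. Not part of this job.
- plunger_top (a point): Centre of the top of the tally counter's plunger (20 mm diameter, 70 mm above the table at rest). The counter is a fixed metal block 60 x 66 x 50 mm. Not to be pressed.
- vial_left_mid (a point): Bystander: small capped amber vial, 32 mm diameter, 75 mm tall, standing between the instruments on the robot's left; this point is its centre, half-way up.
- vial_right_mid (a point): Bystander: same kind of vial, standing between the instruments on the robot's right; centre, half-way up.
- dishes_mid (a point): Bystander: stack of two petri dishes, 54 mm diameter, 28 mm tall, near the robot on its left; centre.
- tip_box_mid (a point): Bystander: closed pipette-tip box with white lid, 84 x 119 x 58 mm, far side; centre.
- tube_rack_mid (a point): Bystander: rack of red-capped tubes, 70 x 150 mm, 74 mm tall, far side; centre.
- reagent_mid (a point): Bystander: screw-cap bottle, 70 mm diameter, 130 mm tall, far left; centre.
- beaker_mid (a point): Bystander: glass beaker, 70 mm diameter, 85 mm tall, far right; centre.
Things that resemble listed ones, but are neither listed nor needed, are in the scene too. Several things look just like the mixer: the one meant starts nearest to the robot's base.

How it is judged (in metres and radians):
On the way, in this order (a step that is already met when the one before it is completed fails the run):
1. the rocker is down at its round-disc end: the timer runs (value of joint timer_rocker above 0.1 rad), for 0.1 s.
2. the mixer's cup is held down for a second while the timer runs (value of joint mixer_cup above 0.004 m and value of joint timer_rocker above 0.1 rad), for 1 s.
3. the cup is back up and the rocker is down at its bar end: the timer is stopped (value of joint mixer_cup below 0.002 m and value of joint timer_rocker below -0.1 rad), for 0.1 s.
At the end, for the whole second after the job is handed in: The rocker is down at its bar end (below -0.1 rad), the cup and the tally plunger are back up (within 2 mm), the timer stands flat on the table within 30 mm of where it began, and every bystander is within 25 mm of where it began (all of step 3 and value of joint counter_plunger below 0.002 m and distance of timer from where it was at the start of the episode below 0.03 m and height (world z) of timer below 0.01 m and angle between timer's own z axis and vertical below 0.1 rad and linear speed of timer below 0.02 m/s and distance of each of vial_left_mid, vial_right_mid, dishes_mid, tip_box_mid, tube_rack_mid, reagent_mid, beaker_mid from where it was at the start of the episode below 0.025 m); the robot touches nothing.
It fails at once if the mixer's cup is pressed (over 3 mm) while the timer is not running (value of joint mixer_cup above 0.003 m and value of joint timer_rocker below 0.05 rad).
It fails at once if the tally counter's plunger is pressed (over 3 mm) (value of joint counter_plunger above 0.003 m).
It fails at once if the timer is lifted over 10 mm, tipped, or shoved over 30 mm (height (world z) of timer above 0.01 m or angle between timer's own z axis and vertical above 0.2 rad or distance of timer from where it was at the start of the episode above 0.03 m).
It fails at once if the timer or the mixer is pressed harder than 30 N (contact force between the fingers and timer above 30 N or contact force between the fingers and mixer above 30 N).
It fails at once if a bystander is moved over 25 mm or lifted (distance of any of vial_left_mid, vial_right_mid, dishes_mid, tip_box_mid, tube_rack_mid, reagent_mid, beaker_mid from where it was at the start of the episode above 0.025 m).
It also fails if it takes over 58 s, if anything falls off the work surface, if the arm or the gripper's body presses on something with over 40 N, if the wrist force passes 120 N, or if a joint passes its speed limit or range.

## Working session

There is one attempt and no reset: what is moved stays moved. The work goes in short steps, Python scripts to look and compute and a tool call to move; the robot and the scene stay as the last step left them, time stands still between calls to the robot, and variables do not carry over. Pictures are saved under pics/ and viewed, about 8 in all and at most 12, crops included, and the job is handed in when it is done.

Besides the shell and the picture viewer there is one more tool, called after ">>>" in YAML: its name, and indented under it one key for each argument. step_arm: Moves the arm, as the interface text tells. Its arguments: {"type":"object","properties":{"motion":{"type":"array","items":{"type":"object","properties":{"rotation":{"type":"array","items":{"type":"number"}},"dp":{"type":"array","items":{"type":"number"}},"jaw":{"type":"number"}}}},"grip_force":{"type":"number"}},"required":["motion"]}

```bash
mkdir -p pics; cat > h.py <<'E'
from station import robot, vision, hand_in
import numpy as np, cv2
def px2w(cam, uv, depth=None, z=None, P=None):
    P=P or vision.camera_params(cam); K=np.array(P["K"]);D=np.array(P["D"]);T=np.array(P["cam_to_world"])
    n=cv2.undistortPoints(np.array(uv,float).reshape(-1,1,2),K,D)[:,0]
    r=np.c_[n,np.ones(len(n))]; d=r@T[:3,:3].T; o=T[:3,3]
    s=np.asarray(depth,float) if z is None else (z-o[2])/d[:,2]
    return o+d*np.reshape(s,(-1,1))
E
python3 - <<'E'
from h import *
s=robot.read_state();print(s)
for c in("scene","top"):
    im,d=vision.read_camera(c);np.savez(c,im=im,d=d);cv2.imwrite(f"pics/{c}0.png",im[:,:,::-1])
    print(c,np.round(vision.camera_params(c)["cam_to_world"],2).tolist())
E
```

```text
{'clock': 0.0, 'joints': array([-1.34222596e+00,  3.26966507e-01, -1.93601523e-01,  1.05198418e+00,
        5.57326302e-06,  1.43661652e+00]), 'dq': array([-0.00076995, -0.00161855, -0.00026974, -0.00019438,  0.00072793,
        0.00218974]), 'joint_efforts': array([-7.11293214e-04, -4.43398726e+01,  2.62441617e+01,  1.54666352e-02,
        1.41396075e-05, -9.49797894e-07]), 'tcp_pos': array([ 195.05438566, -513.6237302 ,  230.48281415]), 'tool_rot': array([-8.77093719e-04,  9.83596203e-01,  1.80382199e-01, -3.86357074e-05]), 'ft_force': array([ 0.28721602, -0.96808166,  0.03028262]), 'wrist_torque': array([ 0.00746386,  0.00873561, -0.03395507]), 'gripper_width': 1.0036014286834152}
scene [[0.85, 0.46, -0.24, 817.96], [0.52, -0.75, 0.41, -433.84], [0.01, -0.47, -0.88, 962.23], [0.0, 0.0, 0.0, 1.0]]
top [[-0.03, -0.99, 0.11, 419.43], [-1.0, 0.03, 0.01, -47.1], [-0.01, -0.11, -0.99, 1436.5], [0.0, 0.0, 0.0, 1.0]]
```

View pics/scene0.png

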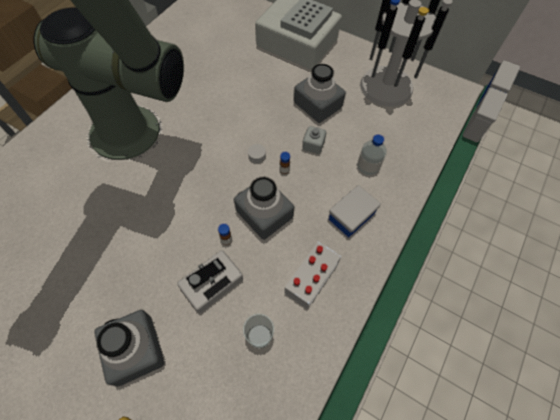

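View pics/top0.png

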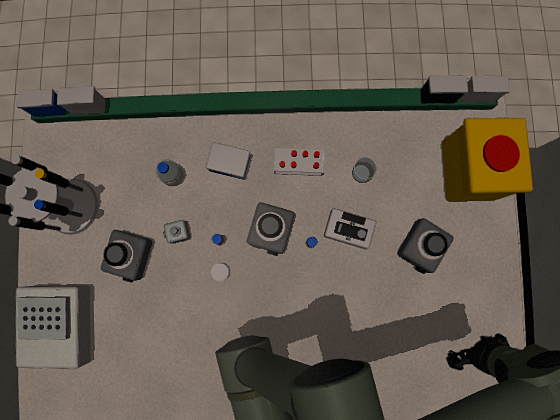

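The scene picture shows three mixers, at px (323,85), (264,200) and (127,345), and the timer at (210,280). The top picture has the mixers at (123,253), (271,225) and (432,243), the timer at (350,229), the counter at (176,231) and the vials at (218,239) and (312,242). Next I measure the cups by depth and take a close crop of the timer.

```bash
python3 - <<'E'
from h import *
t=np.load("top.npz");s=np.load("scene.npz")
def cloud(c,f):
    d=f["d"];v,u=np.mgrid[:420,:560];return px2w(c,np.c_[u.ravel(),v.ravel()],d.ravel()).reshape(420,560,3)
Ct,Cs=cloud("top",t),cloud("scene",s);np.savez("clouds",t=Ct,s=Cs)
for n,C,f,L in(("top",Ct,t,[(118,254),(270,216),(433,243),(176,231)]),("scene",Cs,s,[(323,73),(263,190),(116,337)])):
    for u,v in L:
        w=C[v-22:v+23,u-22:u+23].reshape(-1,3);rgb=f["im"][v-22:v+23,u-22:u+23].reshape(-1,3)
        m=(w[:,2]>136)&(w[:,2]<155)
        p=w[m]
        if len(p):
            c,r=cv2.minEnclosingCircle(p[:,:2].astype(np.float32));print(n,u,v,"cup",np.round([*c,np.median(p[:,2]),r,np.hypot(*c)],1),len(p),"median",np.round(np.median(p,0),1))
        else: print(n,u,v,"zmax",w[:,2].max())
a=cv2.resize(t["im"][195:265,315:385],(400,400),interpolation=cv2.INTER_CUBIC)
b=cv2.resize(s["im"][245:315,175:245],(400,400),interpolation=cv2.INTER_CUBIC)
cv2.imwrite("pics/crop1.png",cv2.convertScaleAbs(np.hstack([a,b]),alpha=1.5)[:,:,::-1])
E
```

```text
top 118 254 cup [462.1 423.1 141.1  35.2 626.5] 433 median [461.5 422.5 141.1]
top 270 216 cup [530.8 -16.1 143.9  34.  531. ] 460 median [530.8 -16.3 143.9]
top 433 243 cup [ 464.8 -479.4  140.6   34.8  667.7] 414 median [ 464.8 -479.   140.6]
top 176 231 zmax 1436.5011407727347
scene 323 73 cup [463.3 421.2 142.6  36.1 626.1] 316 median [462.  418.1 142.6]
scene 263 190 cup [530.  -16.7 145.7  35.  530.3] 536 median [531.  -19.2 145.7]
scene 116 337 cup [ 464.6 -481.5  142.3   35.   669.1] 948 median [ 465.9 -480.9  142.3]
```

View pics/crop1.png

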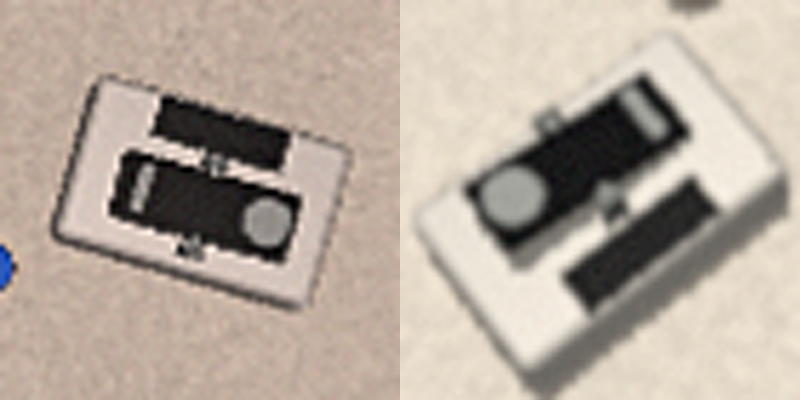

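The crop shows the timer with its display strip towards the far side. The steel disc is at the right end (top px ≈ (361.7,233.8)) and the narrow bar at the left end (≈ (340,227.7)).

These could be mistaken for what I want:
- **Mixers (top px):** (118,254) is 626 mm from the base, (270,216) is 531 mm and (433,243) is 668 mm. The middle one is nearest, so I choose it.
- **Rocker ends:** the disc at (362,234) is START and the bar at (340,228) is STOP.
- **Counter:** (176,231), to be avoided.

```bash
python3 - <<'E'
from h import *
t=np.load("top.npz");s=np.load("scene.npz");C=np.load("clouds.npz")
from scipy.spatial.transform import Rotation as R
def blob(im,x,y):  # grey steel within black rocker, near the seed
    g=im.max(2).astype(int); c=im[y,x].astype(int)
    m=((np.abs(im.astype(int)-c).max(2)<28)).astype(np.uint8)
    n,l,st,ce=cv2.connectedComponentsWithStats(m,connectivity=4); k=l[y,x]; return ce[k],st[k]
for cam,f,d,b in(("top",t,(362,234),(340,228)),("scene",s,(195,279),(217,264))):
    for nm,p,z in(("disc",d,76),("bar",b,62)):
        ce,st=blob(f["im"],*p); print(cam,nm,np.round(ce,1),st.tolist(),np.round(px2w(cam,[ce],z=z)[0],1),"cloud",np.round(C[cam[0]][p[1],p[0]],1))
w=C["t"][195:265,315:385].reshape(-1,3);m=(w[:,2]>38)&(w[:,2]<52);print("timer",cv2.minAreaRect(w[m][:,:2].astype(np.float32)))
st=robot.read_state();print(R.from_quat(np.roll(st["tool_rot"],-1)).as_matrix().round(3))
E
```

```text
top disc [361.4 233.4] [358, 230, 8, 8, 52] [ 504.7 -282.9   76. ] cloud [ 502.9 -284.5   76.9]
top bar [339.5 227.4] [338, 224, 4, 8, 15] [ 525.3 -221.    62. ] cloud [ 523.7 -222.9   59.4]
scene disc [194.3 278.9] [190, 275, 10, 9, 74] [ 504.3 -282.5   76. ] cloud [ 506.7 -282.2   78.3]
scene bar [216.5 262.4] [212, 257, 9, 12, 39] [ 520.2 -217.9   62. ] cloud [ 523.7 -220.5   61.9]
timer ((523.681396484375, -255.95529174804688), (140.7427520751953, 90.22233581542969), 71.43189239501953)
[[ 0.935  0.355 -0.   ]
 [ 0.355 -0.935  0.002]
 [ 0.    -0.002 -1.   ]]
```

>>> step_arm:
  motion:
    - {"rotation": [0, 0, 0], "dp": [0.037, -0.0105, 0], "jaw": 0}
    - {"rotation": [0, 0, 0], "dp": [0.037, -0.0105, 0], "jaw": 0}
    - {"rotation": [0, 0, 0], "dp": [0.037, -0.0105, 0], "jaw": 0}
    - {"rotation": [0, 0, 0], "dp": [0.037, -0.0105, 0], "jaw": 0}
    - {"rotation": [0, 0, 0], "dp": [0.037, -0.0105, 0.01], "jaw": 0}
    - {"rotation": [0, 0, 0], "dp": [0.037, -0.0105, 0.02], "jaw": 0}
    - {"rotation": [0, 0, 0], "dp": [0.037, -0.0105, 0.02], "jaw": 0}
    - {"rotation": [0, 0, 0], "dp": [0.037, -0.0105, 0.02], "jaw": 0}
    - {"rotation": [0, 0, 0], "dp": [0.037, -0.0105, 0.02], "jaw": 0}
    - {"rotation": [0, 0, 0], "dp": [0.037, -0.0105, 0.01], "jaw": 0}
  grip_force: 20

```text
clock: 1.1
tcp_pos: [503.9, -282.8, 129.0]
tool_rot: [-0.001, 0.984, 0.18, -0.001]
ft_force: [0.8, -0.7, 0.1]
gripper_width: -0.001
```

>>> step_arm:
  motion:
    - {"rotation": [0, 0, 0], "dp": [0, 0, 0], "jaw": 0}
    - {"rotation": [0, 0, 0], "dp": [0, 0, 0], "jaw": 0}

```text
clock: 1.3
tcp_pos: [503.8, -283.9, 130.5]
tool_rot: [-0.0, 0.983, 0.181, -0.001]
ft_force: [-0.5, 0.2, -0.2]
gripper_width: -0.001
```

```bash
cat > st.py <<'E'
from h import *
from scipy.spatial.transform import Rotation as R
import sys
s=robot.read_state();M=R.from_quat(np.roll(s["tool_rot"],-1)).as_matrix()
print(round(s["clock"],2),s["tcp_pos"].round(1),s["ft_force"].round(2),round(s["gripper_width"],2))
for n,g in dict(disc=[504.5,-282.7,76],bar=[524,-220.5,62],cup=[530.5,-16.5,144],stop_high=[524,-220.5,76]).items(): print(n,(M.T@(np.array(g)-s["tcp_pos"])).round(1))
E
cat > pic.py <<'E'
from h import *
import sys
im,d=vision.read_camera("wrist");np.savez("wrist",im=im,d=d);cv2.imwrite(f"pics/{sys.argv[1]}.png",im[:,:,::-1])
E
python3 st.py; python3 pic.py w1
```

```text
1.3 [ 503.8 -283.9  130.5] [-0.46  0.24 -0.22] -0.0
disc [ 1.2 -0.8 54.5]
bar [ 41.6 -51.9  68.5]
cup [ 120.3 -240.3  -13.4]
stop_high [ 41.6 -51.9  54.5]
```

View pics/w1.png

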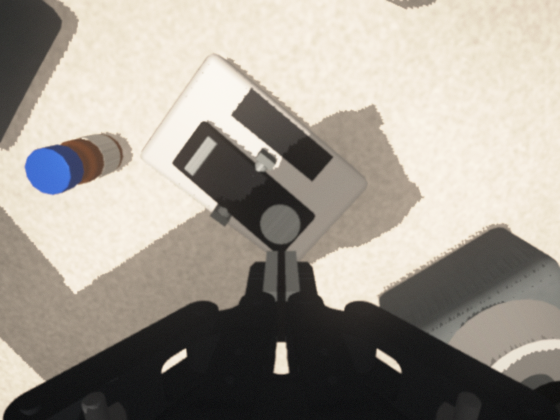

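The wrist view shows the shut fingertips at about (282,255) with the steel disc right ahead at (280,225), which agrees with the measurement. I go down in stages.

>>> step_arm:
  motion:
    - {"rotation": [0, 0, 0], "dp": [0.001, -0.001, 0.02], "jaw": 0}
    - {"rotation": [0, 0, 0], "dp": [0, 0, 0.02], "jaw": 0}
    - {"rotation": [0, 0, 0], "dp": [0, 0, 0.005], "jaw": 0}
    - {"rotation": [0, 0, 0], "dp": [0, 0, 0.004], "jaw": 0}
    - {"rotation": [0, 0, 0], "dp": [0, 0, 0.003], "jaw": 0}
    - {"rotation": [0, 0, 0], "dp": [0, 0, 0.003], "jaw": 0}
    - {"rotation": [0, 0, 0], "dp": [0, 0, 0.003], "jaw": 0}
    - {"rotation": [0, 0, 0], "dp": [0, 0, 0], "jaw": 0}

```text
clock: 2.15
tcp_pos: [504.8, -283.9, 73.6]
tool_rot: [0.0, 0.984, 0.18, 0.0]
ft_force: [0.8, -0.3, 0.4]
gripper_width: -0.002
```

>>> step_arm:
  motion:
    - {"rotation": [0, 0, 0], "dp": [0, 0, 0.002], "jaw": 0}
    - {"rotation": [0, 0, 0], "dp": [0, 0, 0.002], "jaw": 0}
    - {"rotation": [0, 0, 0], "dp": [0, 0, 0.002], "jaw": 0}
    - {"rotation": [0, 0, 0], "dp": [0, 0, 0], "jaw": 0}

```text
clock: 2.55
tcp_pos: [504.6, -283.8, 67.3]
tool_rot: [0.0, 0.984, 0.18, 0.0]
ft_force: [0.0, -1.1, 1.4]
gripper_width: -0.002
```

>>> step_arm:
  motion:
    - {"rotation": [0, 0, 0], "dp": [0, 0, 0.0015], "jaw": 0}
    - {"rotation": [0, 0, 0], "dp": [0, 0, 0.0015], "jaw": 0}
    - {"rotation": [0, 0, 0], "dp": [0, 0, 0.001], "jaw": 0}
    - {"rotation": [0, 0, 0], "dp": [0, 0, 0], "jaw": 0}

```text
clock: 2.95
tcp_pos: [504.5, -284.0, 63.5]
tool_rot: [0.001, 0.984, 0.18, -0.0]
ft_force: [-1.1, -3.8, 3.7]
gripper_width: -0.001
```

```bash
python3 st.py; python3 - <<'E'
from h import *
im,d=vision.read_camera("scene");a=cv2.resize(im[225:315,165:255],(540,540),interpolation=cv2.INTER_CUBIC)
cv2.imwrite("pics/s2.png",cv2.convertScaleAbs(a,alpha=1.5)[:,:,::-1])
E
```

```text
2.95 [ 504.5 -284.    63.5] [-1.11 -3.83  3.73] -0.0
disc [  0.4  -1.2 -12.5]
bar [ 40.7 -52.5   1.4]
cup [ 119.1 -240.8  -80.8]
stop_high [ 40.7 -52.5 -12.6]
```

View pics/s2.png

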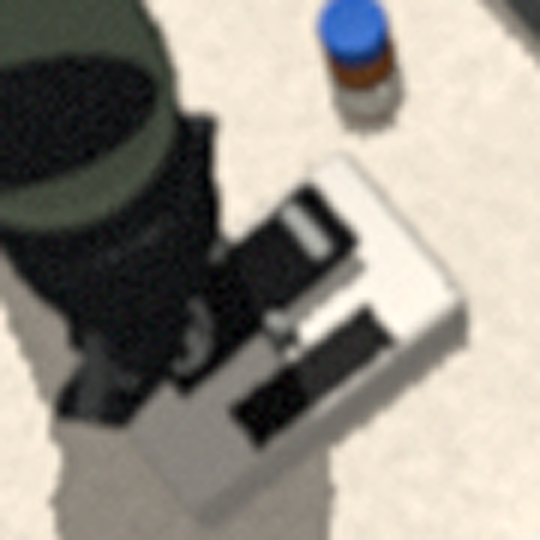

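The bar end is now raised, with a shadow under it, so the disc end is down. I lift off and check the tilt by depth.

>>> step_arm:
  motion:
    - {"rotation": [0, 0, 0], "dp": [0, 0, -0.01], "jaw": 0}
    - {"rotation": [0, 0, 0], "dp": [0, 0, -0.035], "jaw": 0}
    - {"rotation": [0, 0, 0], "dp": [0, 0, -0.045], "jaw": 0}
    - {"rotation": [0, 0, 0], "dp": [0, 0, -0.045], "jaw": 0}
    - {"rotation": [0, 0, 0], "dp": [0.02, -0.04, 0], "jaw": 0}
    - {"rotation": [0, 0, 0], "dp": [0.02, -0.04, 0], "jaw": 0}
    - {"rotation": [0, 0, 0], "dp": [0.02, -0.04, 0], "jaw": 0}
    - {"rotation": [0, 0, 0], "dp": [0.02, -0.04, 0], "jaw": 0}
    - {"rotation": [0, 0, 0], "dp": [0.02, -0.04, 0], "jaw": 0}
    - {"rotation": [0, 0, 0], "dp": [0.019, -0.04, 0], "jaw": 0}

```text
clock: 4.0
tcp_pos: [529.5, -13.9, 198.3]
tool_rot: [-0.001, 0.984, 0.181, -0.0]
ft_force: [1.1, 0.0, 0.5]
gripper_width: 0.001
```

>>> step_arm:
  motion:
    - {"rotation": [0, 0, 0], "dp": [0, 0, 0.005], "jaw": 0}
    - {"rotation": [0, 0, 0], "dp": [0, 0, 0], "jaw": 0}

```text
clock: 4.2
tcp_pos: [529.4, -15.0, 192.6]
tool_rot: [-0.001, 0.983, 0.182, -0.001]
ft_force: [-0.3, -0.1, -0.1]
gripper_width: 0.001
```

```bash
cat > tilt.py <<'E'
from h import *
import sys
for cam,(x,y,w,h) in(("top",(325,205,55,50)),("scene",(170,245,70,65))):
    im,d=vision.read_camera(cam);v,u=np.mgrid[:420,:560];C=px2w(cam,np.c_[u.ravel(),v.ravel()],d.ravel());g=im.reshape(-1,3)
    for n,p in(("disc",[504.5,-282.7]),("bar",[524,-220.5])):
        k=(np.hypot(*(C[:,:2]-p).T)<(8 if n=="disc" else 6))&(C[:,2]>50)&(C[:,2]<85);print(cam,n,"z",np.median(C[k,2]).round(1),k.sum())
    k=(C[:,2]>38)&(C[:,2]<50)&(np.hypot(*(C[:,:2]-[524,-256]).T)<95)
    print(cam,"timer",cv2.minAreaRect(C[k][:,:2].astype(np.float32)))
    cv2.imwrite(f"pics/{sys.argv[1]}_{cam}.png",im[:,:,::-1])
E
python3 tilt.py t1; python3 st.py; python3 pic.py w2
```

```text
top disc z 59.3 23
top bar z 75.9 14
top timer ((523.7254028320312, -256.1448974609375), (140.75120544433594, 90.37702941894531), 71.53934478759766)
scene disc z 63.5 32
scene bar z 76.5 17
scene timer ((523.3157348632812, -256.5946044921875), (140.89125061035156, 92.0135498046875), 72.17638397216797)
4.3 [530.  -17.  193.1] [ 0.63 -0.14 -0.7 ] -0.0
disc [-117.9  239.5  116.9]
bar [-77.6 188.3 131. ]
cup [ 0.7 -0.3 49.1]
stop_high [-77.6 188.3 117. ]
```

View pics/w2.png

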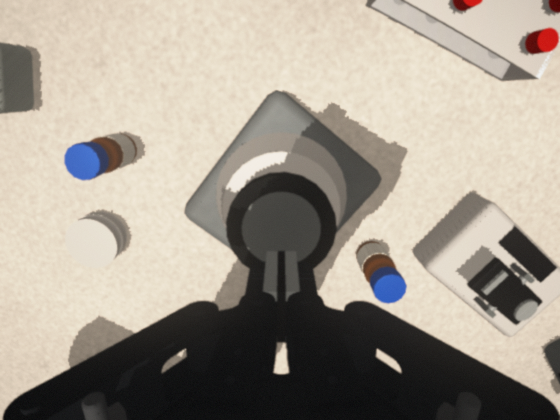

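The depths show the disc end at about 61 mm and the bar end at 76 mm, which is a tilt of about +0.22, and the timer hasn't moved. The wrist view has the cup at (281,228), just ahead of the fingertips at (282,255). I press the cup to about 8 mm and hold it.

>>> step_arm:
  motion:
    - {"rotation": [0, 0, 0], "dp": [0.001, 0, 0.025], "jaw": 0}
    - {"rotation": [0, 0, 0], "dp": [0, 0, 0.015], "jaw": 0}
    - {"rotation": [0, 0, 0], "dp": [0, 0, 0.005], "jaw": 0}
    - {"rotation": [0, 0, 0], "dp": [0, 0, 0.003], "jaw": 0}
    - {"rotation": [0, 0, 0], "dp": [0, 0, 0.003], "jaw": 0}
    - {"rotation": [0, 0, 0], "dp": [0, 0, 0.003], "jaw": 0}
    - {"rotation": [0, 0, 0], "dp": [0, 0, 0.003], "jaw": 0}
    - {"rotation": [0, 0, 0], "dp": [0, 0, 0], "jaw": 0}

```text
clock: 5.15
tcp_pos: [531.9, -17.1, 136.7]
tool_rot: [0.001, 0.984, 0.18, 0.0]
ft_force: [-1.8, -2.9, 4.2]
gripper_width: 0.001
```

>>> step_arm:
  motion:
    - {"rotation": [0, 0, 0], "dp": [0, 0, 0], "jaw": 0}
    - {"rotation": [0, 0, 0], "dp": [0, 0, 0], "jaw": 0}

```text
clock: 5.35
tcp_pos: [532.0, -16.7, 136.8]
tool_rot: [0.0, 0.984, 0.18, 0.001]
ft_force: [-0.2, -3.6, 4.2]
gripper_width: 0.002
```

4.2 N and z = 136.8 both point to about 7 mm of travel, so I hold for another 1.6 s.

>>> step_arm:
  motion:
    - {"rotation": [0, 0, 0], "dp": [0, 0, 0], "jaw": 0}
    - {"rotation": [0, 0, 0], "dp": [0, 0, 0], "jaw": 0}
    - {"rotation": [0, 0, 0], "dp": [0, 0, 0], "jaw": 0}
    - {"rotation": [0, 0, 0], "dp": [0, 0, 0], "jaw": 0}
    - {"rotation": [0, 0, 0], "dp": [0, 0, 0], "jaw": 0}
    - {"rotation": [0, 0, 0], "dp": [0, 0, 0], "jaw": 0}
    - {"rotation": [0, 0, 0], "dp": [0, 0, 0], "jaw": 0}
    - {"rotation": [0, 0, 0], "dp": [0, 0, 0], "jaw": 0}

```text
clock: 6.15
tcp_pos: [531.8, -16.4, 136.4]
tool_rot: [-0.0, 0.984, 0.18, 0.0]
ft_force: [1.6, -3.2, 3.7]
gripper_width: -0.003
```

>>> step_arm:
  motion:
    - {"rotation": [0, 0, 0], "dp": [0, 0, 0], "jaw": 0}
    - {"rotation": [0, 0, 0], "dp": [0, 0, 0], "jaw": 0}
    - {"rotation": [0, 0, 0], "dp": [0, 0, 0], "jaw": 0}
    - {"rotation": [0, 0, 0], "dp": [0, 0, 0], "jaw": 0}
    - {"rotation": [0, 0, 0], "dp": [0, 0, 0], "jaw": 0}
    - {"rotation": [0, 0, 0], "dp": [0, 0, 0], "jaw": 0}
    - {"rotation": [0, 0, 0], "dp": [0, 0, 0], "jaw": 0}
    - {"rotation": [0, 0, 0], "dp": [0, 0, 0], "jaw": 0}

```text
clock: 6.95
tcp_pos: [531.5, -16.3, 136.3]
tool_rot: [-0.0, 0.984, 0.18, 0.0]
ft_force: [3.0, -0.6, 3.8]
gripper_width: -0.001
```

>>> step_arm:
  motion:
    - {"rotation": [0, 0, 0], "dp": [0, 0, -0.005], "jaw": 0}
    - {"rotation": [0, 0, 0], "dp": [0, 0, -0.01], "jaw": 0}
    - {"rotation": [0, 0, 0], "dp": [0, 0, -0.02], "jaw": 0}
    - {"rotation": [0, 0, 0], "dp": [0, 0, -0.025], "jaw": 0}
    - {"rotation": [0, 0, 0], "dp": [-0.019, 0.047, 0], "jaw": 0}
    - {"rotation": [0, 0, 0], "dp": [-0.019, 0.047, 0], "jaw": 0}
    - {"rotation": [0, 0, 0], "dp": [-0.019, 0.047, 0], "jaw": 0}
    - {"rotation": [0, 0, 0], "dp": [-0.019, 0.047, 0], "jaw": 0}
    - {"rotation": [0, 0, 0], "dp": [0, 0, 0.03], "jaw": 0}
    - {"rotation": [0, 0, 0], "dp": [0, 0, 0.035], "jaw": 0}

```text
clock: 7.95
tcp_pos: [526.9, -218.2, 131.6]
tool_rot: [0.0, 0.984, 0.179, 0.001]
ft_force: [0.8, -0.1, -0.1]
gripper_width: -0.0
```

```bash
python3 st.py; python3 pic.py w3
```

```text
7.95 [ 526.9 -218.2  131.6] [ 0.78 -0.13 -0.08] -0.0
disc [-43.7  52.4  55.5]
bar [-3.6  1.1 69.6]
cup [  74.3 -187.6  -12.4]
stop_high [-3.6  1.1 55.6]
```

View pics/w3.png

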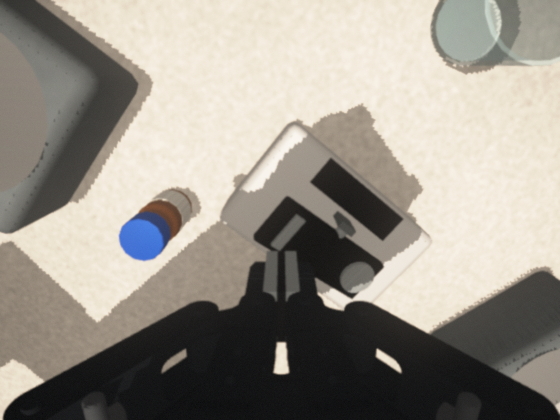

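The wrist view has the bar at (289,231) and the tips at (282,255); after a 4 mm correction I tip the rocker at its bar end.

>>> step_arm:
  motion:
    - {"rotation": [0, 0, 0], "dp": [-0.004, 0.0015, 0.02], "jaw": 0}
    - {"rotation": [0, 0, 0], "dp": [0, 0, 0.02], "jaw": 0}
    - {"rotation": [0, 0, 0], "dp": [0, 0, 0.007], "jaw": 0}
    - {"rotation": [0, 0, 0], "dp": [0, 0, 0.004], "jaw": 0}
    - {"rotation": [0, 0, 0], "dp": [0, 0, 0.003], "jaw": 0}
    - {"rotation": [0, 0, 0], "dp": [0, 0, 0.003], "jaw": 0}
    - {"rotation": [0, 0, 0], "dp": [0, 0, 0.003], "jaw": 0}
    - {"rotation": [0, 0, 0], "dp": [0, 0, 0.003], "jaw": 0}
    - {"rotation": [0, 0, 0], "dp": [0, 0, 0], "jaw": 0}

```text
clock: 8.9
tcp_pos: [524.3, -219.4, 68.3]
tool_rot: [0.0, 0.984, 0.18, 0.0]
ft_force: [0.7, 0.3, 1.0]
gripper_width: 0.0
```

>>> step_arm:
  motion:
    - {"rotation": [0, 0, 0], "dp": [0, 0, 0.002], "jaw": 0}
    - {"rotation": [0, 0, 0], "dp": [0, 0, 0.002], "jaw": 0}
    - {"rotation": [0, 0, 0], "dp": [0, 0, 0.001], "jaw": 0}
    - {"rotation": [0, 0, 0], "dp": [0, 0, 0], "jaw": 0}
    - {"rotation": [0, 0, 0], "dp": [0, 0, 0], "jaw": 0}

```text
clock: 9.4
tcp_pos: [523.8, -219.5, 63.1]
tool_rot: [0.0, 0.984, 0.18, -0.0]
ft_force: [0.3, 0.1, 0.5]
gripper_width: 0.002
```

>>> step_arm:
  motion:
    - {"rotation": [0, 0, 0], "dp": [0, 0, -0.01], "jaw": 0}
    - {"rotation": [0, 0, 0], "dp": [0, 0, -0.035], "jaw": 0}
    - {"rotation": [0, 0, 0], "dp": [0, 0, -0.045], "jaw": 0}
    - {"rotation": [0, 0, 0], "dp": [0, 0, -0.045], "jaw": 0}
    - {"rotation": [0, 0, 0], "dp": [-0.04, 0, 0], "jaw": 0}
    - {"rotation": [0, 0, 0], "dp": [-0.04, 0, 0], "jaw": 0}
    - {"rotation": [0, 0, 0], "dp": [-0.04, 0, 0], "jaw": 0}
    - {"rotation": [0, 0, 0], "dp": [-0.04, 0, 0], "jaw": 0}
    - {"rotation": [0, 0, 0], "dp": [0, 0, 0], "jaw": 0}
    - {"rotation": [0, 0, 0], "dp": [0, 0, 0], "jaw": 0}

```text
clock: 10.4
tcp_pos: [373.8, -276.6, 199.0]
tool_rot: [0.0, 0.984, 0.179, 0.0]
ft_force: [0.1, 0.1, 0.0]
gripper_width: 0.001
```

```bash
python3 tilt.py t2; python3 st.py | head -1
```

```text
top disc z 74.7 23
top bar z 61.5 11
top timer ((523.5874633789062, -255.92742919921875), (140.9415283203125, 90.12885284423828), 71.67719268798828)
scene disc z 77.2 36
scene bar z 63.3 18
scene timer ((523.830322265625, -256.6336669921875), (140.71743774414062, 91.47129821777344), 71.77418518066406)
10.5 [ 375.  -276.2  198.7] [-0.21  0.38 -1.18] 0.0
```

View pics/t2_scene.png

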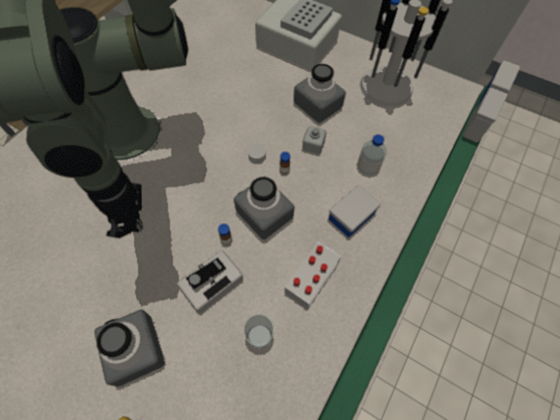

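The rocker's bar end is down (bar about 62 mm, disc about 76 mm, tilt about -0.2). The timer is at (210,280), and the vials at (224,232) and (285,160) and everything else stand where they were. The arm is clear.

```bash
python3 -c "
from station import hand_in
print(hand_in())"
```

```text
the job is handed in; nothing more can be done
None
```

The timed check is done and handed in at about 10.5 s on the robot's clock; hand-in reports no verdict. With the shut fingers I tipped the rocker at its disc end and held the cup of the nearest mixer down for about 2 s. I then let the cup spring back and tipped the rocker at its bar end.

- **Start:** after the first press the disc read about 61 mm high and the bar about 76 mm, a tilt of about +0.2 rad. The force read at most about 5.5 N.
- **Cup:** the fingertips held at about 136.5 mm and 4 N, which puts the cup about 7 mm down. I did not measure the cup's own height again after release; it only looked back up in the last picture.
- **Stop:** after the last press the bar read about 62 mm and the disc about 76 mm, a tilt of about -0.2 rad. The contact force at the bottom was only about 0.5 N.
- **Surroundings:** the timer is within 1 mm of where it began. In the last scene picture, compared by eye, the bystanders and the counter stand where they were, and the arm is clear of everything.

No check failed. The two cameras differed by up to about 4 mm in pad height, but both gave the same tilt direction each time.

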